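# Close up the hob's ignition battery box and hold the cover down on its seal

## Task

The hob's ignition battery box has new batteries and must be closed. Turn its wing stud until the wing lies straight across the box, in line with the marks on the rim, then fit the loose cover so that the stud's wing passes up through the cover's slot and the cover sits inside the rim. Press the cover down against its springy seal until it is fully home and level with the rim all round, and finish while still pressing it there with the gripper, so that I can lock the wing over it; leave the tin and the other things alone.

Things in the scene. Friction and masses are not known exactly. Their poses are not given: they have to be found in the camera images.
- battery_box: open grey box fixed on the hob, 76 mm (its x) by 118 mm (its y), 38 mm high, with two batteries and a wing stud in it. Origin: centre of its underside; z up. Inside its 4 mm walls is a recess 68 x 110 mm, 6 mm deep, for the cover. A rubber seal stands 3 mm proud of the recess's flat seat and yields straight down: it pushes up with 3 N at first, about 7.5 N when level with the seat.
- seat (a point): centre of the recess's seat, 32 mm above the box's origin; axes as the box's. The cover is fully home when its underside (the cover's origin) is here; it then lies level with the rim. Resting unpressed on the seal it is 3 mm higher.
- wing (a joint): angle of the quarter-turn wing stud, counter-clockwise from above positive. 0: the wing lies along the box's x, across the box, in line with the two dark marks on the rim and with a fitted cover's slot. pi/2: along the box's y (locked). Starts at 0.75 to 1.5. Stops at -0.35 and 1.65; friction (0.06 N m) keeps it where it is left.
- wing_grip (a point): middle of the stud's upright flat metal wing: 32 mm long (this point's x; turns with the wing), 8 mm thick (its y; 9 mm at the hub), 17 mm high. The stud's vertical axis is at x = 0, y = -38 mm of the box. Above the box's underside: this point 50 mm, the wing's top 60 mm, its lower edge 41 mm; below it a post 8 mm thick goes down into the box.
- cover: loose grey plastic cover, 62 mm (its x) by 104 mm (its y), 6 mm thick, about 0.1 kg, lying on the hob with its grip rib up. Origin: centre of its underside; z up. A slot 40 mm (x) by 16 mm (y) goes through it, centred at y = -38 mm. Fitted, its axes are parallel to the box's, so that the slot is over the stud; 3 mm play all round.
- cover_grip (a point): middle of the cover's upright grip rib, which is 12 mm thick (x), 44 mm long (y) and reaches from the cover's top face (6 mm above the underside) to 30 mm above the underside. This point is 17.5 mm above the underside, at the cover's centre. Axes as the cover's.
- cover_slot (a point): centre of the slot in the cover's top face, 6 mm above the underside, at y = -38 mm of the cover; axes as the cover's.
- tin_1: food tin, 86 mm across and 40 mm high, standing on the hob; leave it alone. Origin: centre of its underside.
- coffee: jar with black lid, 72 mm across and 84 mm high, on the chopping board over the right-hand burner; leave it alone. Origin: centre of its underside.
- mug_1: white mug, 95 mm high, on the same board; leave it alone. Origin: centre of its underside.
- shaker: salt shaker, 44 mm across and 90 mm high, on the same board; leave it alone. Origin: centre of its underside.

How it is judged:
By the outcome, as a careful person would: the job done as asked, in the order asked, and still so for the second after the job is handed in, while the arm keeps its last pose, push and grip.
It also fails if it takes over 50 s, if anything falls off the work surface, if the arm or the gripper's body presses on something with over 40 N, if the wrist force passes 120 N, or if a joint passes its speed limit or range.

## Robot

A 7-joint arm with a two-finger parallel gripper is mounted at the origin on a cart in front of the work surface, level with it; the furniture and walls round the work are solid. World frame = base frame: x ahead of the robot, y to its left, z up, the work surface at z = 0. Lengths are in m, angles in rad, forces in N, time in s.
With the tool pointing down it reaches from about 0.425 to 0.95 m from the base axis. Payload 4.7 kg.
Tool frame: the origin (TCP) lies at the very end of the fingers, on their centre line; the grasp point (between the pads) lies 19 mm behind it; z points along the fingers, y is the line along which they close (so a half turn about z gives the same grasp; the last joint's range is limited). The gripper opens to 85 mm and grips with 20 to 120 N. Pads are 22 mm wide; open, the fingers measure 114 mm over their backs; the gripper's body (76 mm by 85 mm) begins 54 mm behind the grasp point. The pads swing forward as they close: fully open they stand 13 mm farther back than shut.
Start: joints at [-1.329, 0.469, -0.049, 1.532, 0.024, 1.141, -0.082], TCP at [0.181, 0.65, 0.231] pointing down, gripper open.
Joint ranges: [-2.59, 2.59], [-0.33, 1.99], [-1.39, 1.29], [0.1, 2.45], [-1.04, 4.18], [0.21, 1.99], [-2.66, 2.66]. Speed limits (rad/s): [2.57, 2.57, 3.14, 3.14, 3.14, 3.14, 3.14].

## Interface

Orientations are given as a unit quaternion [x, y, z, w].
In Python, from station import sense, read_camera, calibration, job_done gives the robot as it stands. The module is installed in compiled form; this text tells all that it offers.
- The arm moves only by the tool step_arm, never from a script. Its argument "series" is a list of rows, each a list of 3 entries, a list of its own where there are three numbers: the shift along the tool's x, y, z in m, then the turn about the tool's z in degrees, then the closure, from 0 (fully open) to 1 (shut). In form: [[[tx, ty, tz], spin, claw], ...]. A call has 1 to 20 rows; each row shifts and turns the commanded pose from where the row before left it, along the tool's axes as they then stand; what a row does not reach is not made up. A row lasts 1/8 s, in which the tool goes at most 62.5 mm and 10.7 degrees, less where a joint would pass 70% of its speed; a pose out of reach is approached as far as the arm can. A call with a gripper value outside its range is refused whole. The fingers move at their own pace and stop on an object; the grip force is fixed at half the most. Time passes only in rows, so rows that do not move let the fingers close. It gives the time, the measured TCP pose, the force, the opening and the grip force at its end, in the units of the state.
- sense(): the state, without advancing time (a new reading comes with each control period).
- read_camera(name): name is "side" or "top"; returns (picture, depth): 420x560x3 uint8, red, green, blue; 420x560 float32, m along the optical axis (not along the pixel's ray), 0 where there is no reading.
- calibration(name): a dict with "mtx" (3x3 intrinsics, pixels), "distortion" ([k1, k2, p1, p2, k3] as OpenCV has them; the pictures are not rectified), "world_to_cam" (4x4, takes a point from world to camera coordinates). Camera axes: x right, y down, z forward; pixel columns grow to the right and rows downward; lengths in m; the calibration is good to about 2 mm. A picture is of the moment at which its call begins. calibration takes no time and is no camera call.
- job_done(): hands the job in; it is judged then, once.
The state is a dict: "time": time; "joint_pos": joint angles; "qd": joint speeds; "effort": joint torques, N m; "tcp_pos": TCP position; "tcp_rot": TCP orientation; "ft_force": force on the tool from outside, world axes, zero at the start; "ft_torque": the same for the moment, N m; "grip_width": opening from 0.0 (shut) to 1.0 (fully open); "grip_force": force on a finger pad.
Only numpy, scipy, OpenCV 4.12 (cv2) and the standard library are available. Lean on these libraries where they do the work, as an engineer would, in place of code of your own. Each camera call takes 0.05 s, during which the arm holds its last target. There are 200 camera calls.

## Working session

There is one attempt and no reset: what is moved stays moved. The work goes in short steps, Python scripts to look and compute and a tool call to move; the robot and the scene stay as the last step left them, time stands still between calls to the robot, and variables do not carry over. Pictures are saved under pics/ and viewed, at most 10 in all, crops included, and the job is handed in when it is done.

Besides the shell and the picture viewer there is one more tool, called after ">>>" as name([rows], argument=value, ...), one row to a line, values as JSON. step_arm: Moves the arm, as the interface text tells. Its arguments: {"type":"object","properties":{"series":{"type":"array","items":{"type":"array"}}},"required":["series"]}

```bash
mkdir -p pics
python3 - <<'E'
from station import *
import cv2,numpy as np
for n in("side","top"):
    p,d=read_camera(n);cv2.imwrite(f"pics/{n}0.png",p[:,:,::-1]);np.savez(f"{n}0.npz",p=p,d=d)
    c=calibration(n);print(n,c["mtx"],c["distortion"],c["world_to_cam"])
s=sense();print(s)
E
```

```text
side [[395.85953126   0.         279.37991503]
 [  0.         395.85953126 211.35671324]
 [  0.           0.           1.        ]] [-0.00518129  0.          0.          0.          0.        ] [[ 0.99855082  0.04983896 -0.02030619 -0.52257851]
 [ 0.0081821  -0.51352706 -0.85803439  0.0929395 ]
 [-0.05319132  0.8566248  -0.51319065  0.9653393 ]
 [ 0.          0.          0.          1.        ]]
top [[523.70735152   0.         285.01968087]
 [  0.         523.70735152 217.99621479]
 [  0.           0.           1.        ]] [0.00353407 0.         0.         0.         0.        ] [[-0.01897006 -0.99979702  0.00678588  0.02717803]
 [-0.99677535  0.01838258 -0.07810879  0.52503489]
 [ 0.07796819 -0.00824573 -0.99692175  1.05025166]
 [ 0.          0.          0.          1.        ]]
{'time': 0.1, 'joint_pos': array([-1.3289111 ,  0.46937188, -0.04861628,  1.53358664,  0.02407969,
        1.1409654 , -0.08228502]), 'qd': array([ 0.00068058, -0.00176673, -0.00162833, -0.00237114,  0.0009432 ,
        0.00119603,  0.00010513]), 'effort': array([ 3.37002466e-04, -5.11515319e+01, -4.71117406e-02, -2.38394111e+01,
        1.07722761e-02,  4.39088748e-03, -2.36724782e-05]), 'tcp_pos': array([0.18038326, 0.64990979, 0.23035377]), 'tcp_rot': array([ 1.34952135e-01,  9.90851734e-01, -8.67404269e-04, -1.02224441e-04]), 'ft_force': array([ 0.63442291,  0.18062388, -0.63147244]), 'ft_torque': array([ 0.04654729,  0.00842628, -0.01714808]), 'grip_force': 0.0, 'grip_width': 1.0007475241639034}
```

View pics/top0.png

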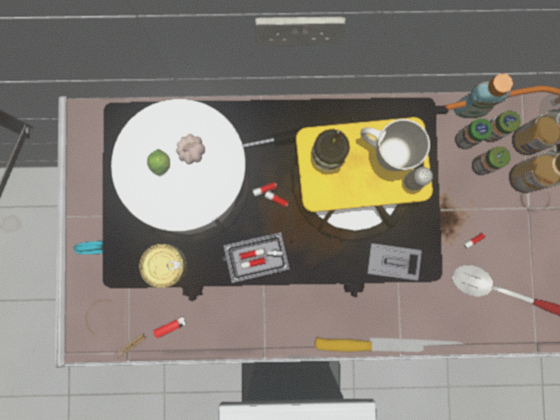

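View pics/side0.png

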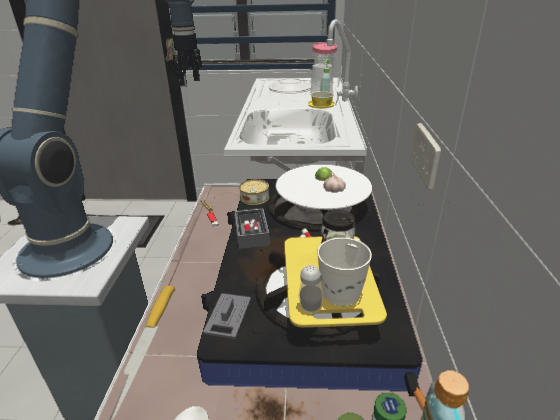

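The top view shows the box at about (256,258) and the cover at (394,262), with the tin at (162,265) to the left of the box. I'll zoom in on both.

```bash
cat > h.py <<'E'
from station import *
import cv2,numpy as np
def ray(n,uv):
    c=calibration(n);T=np.array(c["world_to_cam"]);R=T[:3,:3]
    u=cv2.undistortPoints(np.array(uv,float).reshape(-1,1,2),np.array(c["mtx"]),np.array(c["distortion"])).reshape(-1,2)
    return -R.T@T[:3,3],np.c_[u,np.ones(len(u))]@R
def onz(n,uv,z):
    o,d=ray(n,uv);return o+d*((z-o[2])/d[:,2])[:,None]
def proj(n,X):
    c=calibration(n);T=np.array(c["world_to_cam"])
    return cv2.projectPoints(np.array(X,float).reshape(-1,1,3),cv2.Rodrigues(T[:3,:3])[0],T[:3,3],np.array(c["mtx"]),np.array(c["distortion"]))[0].reshape(-1,2)
def pts(n,d):
    v,u=np.mgrid[0:420,0:560];uv=np.c_[u.ravel(),v.ravel()]
    o,r=ray(n,uv);return (o+r*d.reshape(-1,1)).reshape(420,560,3)
E
python3 - <<'E'
from h import *
a=np.load("top0.npz");p=a["p"];
A=cv2.resize(p[226:290,216:296],None,fx=9,fy=9,interpolation=cv2.INTER_CUBIC)
B=cv2.resize(p[236:286,360:430],None,fx=9,fy=9,interpolation=cv2.INTER_CUBIC)
cv2.imwrite("pics/box.png",A[:,:,::-1]);cv2.imwrite("pics/cov.png",B[:,:,::-1])
P=pts("top",a["d"])
for n,(u,v) in dict(cov=(376,262),hob=(330,262),rib=(398,263),tin=(162,265)).items():print(n,P[v,u])
print(P[232:286,256,2].round(3)); print(P[258,220:296,2].round(3)); print(P[263,364:426,2].round(3))
E
```

```text
cov [ 0.43217859 -0.16858597  0.00551631]
hob [ 0.43390954 -0.07453482 -0.00333749]
rib [ 0.42950568 -0.20940628  0.02583661]
tin [0.4346204  0.26516259 0.03483723]
[ 0.     0.004  0.002  0.001  0.004 -0.002  0.042  0.037  0.033  0.035
  0.036  0.035  0.004  0.004  0.01   0.006  0.005  0.02   0.02   0.018
  0.021  0.019  0.022  0.018  0.006  0.014  0.015  0.018  0.021  0.021
  0.022  0.022  0.019  0.018  0.007  0.008  0.008  0.007  0.034  0.035
  0.037  0.035  0.032  0.039  0.043 -0.     0.003  0.    -0.004 -0.005
 -0.003 -0.     0.002  0.   ]
[ 1.000e-03  2.200e-02  1.900e-02  2.600e-02  2.300e-02  2.200e-02
  2.300e-02  3.500e-02  3.700e-02  2.900e-02  3.300e-02  3.600e-02
  3.300e-02  2.900e-02  1.200e-02  5.000e-03  4.000e-03  4.000e-03
  6.000e-03  3.000e-03  1.200e-02  1.800e-02  1.088e+00  2.000e-02
  1.700e-02  2.100e-02  5.000e-03  6.000e-03  8.000e-03  4.000e-03
  1.600e-02  1.800e-02  1.600e-02  8.000e-03  8.000e-03  3.000e-03
  1.500e-02  1.900e-02  1.500e-02  2.000e-02  2.000e-02  1.700e-02
  1.800e-02  1.900e-02  2.200e-02  9.000e-03  7.000e-03  2.500e-02
  6.000e-03  6.000e-03  7.000e-03  4.000e-03  4.000e-03  4.000e-03
  8.000e-03  4.000e-03  5.000e-03  9.000e-03  6.000e-03  5.000e-03
  5.000e-03  7.000e-03  3.800e-02  3.700e-02  3.300e-02  3.100e-02
  3.600e-02  3.800e-02  1.000e-03  2.000e-03 -0.000e+00 -2.000e-03
  1.000e-03  2.000e-03  2.000e-03  1.000e-03]
[ 0.002  0.    -0.001 -0.002  0.003  0.005  0.003  0.004  0.002  0.006
  0.004  0.007  0.006  0.007  0.01   0.009  0.005  0.006  0.008  0.011
  0.008  0.015  0.026  0.027  0.028  0.03   0.031  0.03   0.029  0.029
  0.029  0.027  0.029  0.033  0.026  0.031  0.03   0.026  0.034  0.027
  0.027  0.033  0.03   0.031  0.003  0.002 -0.005 -0.005  0.002 -0.001
  0.001 -0.004 -0.004 -0.001  0.006  0.005 -0.    -0.002 -0.    -0.002
 -0.001  0.   ]
```

View pics/box.png

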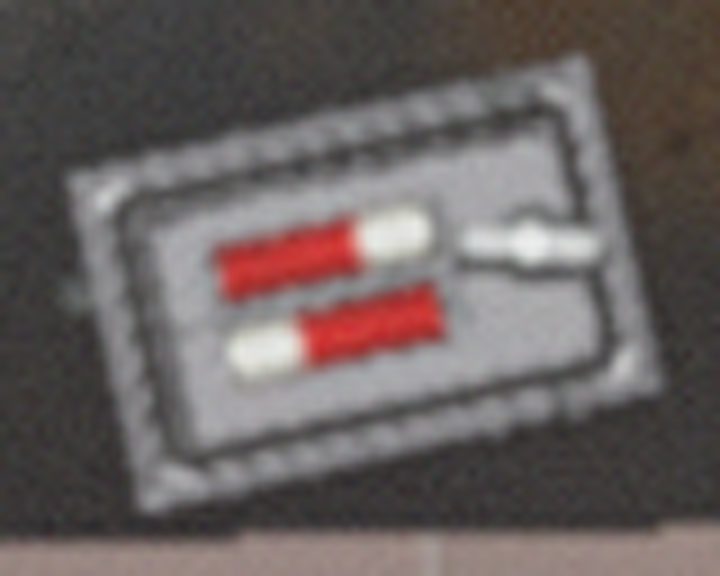

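View pics/cov.png

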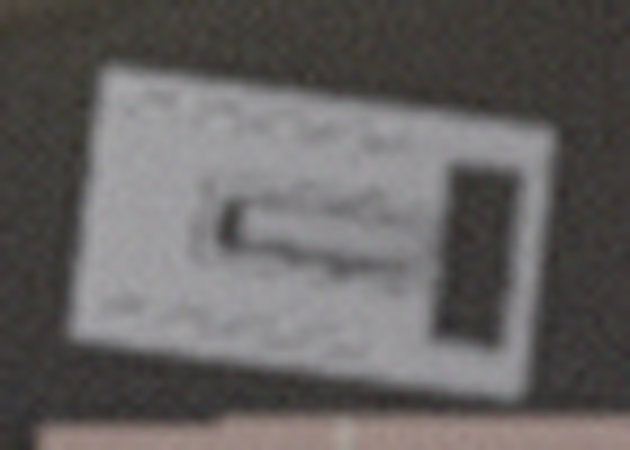

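The box crop has rim corners at (70,180), (585,55), (660,390) and (145,510), with the wing from (460,245) to (600,245) and its hub at (530,243). The cover crop has corners at (103,65), (557,128), (527,400) and (70,342), with the slot at the right end.

Run:
```python
from h import *
def fit(q,L,W): # TL,TR,BR,BL -> center, yaw of +y(left)
    c=q.mean(0); d=(q[0]+q[3]-q[1]-q[2])/2; w=(q[0]+q[1]-q[2]-q[3])/2
    print("len",np.linalg.norm(d[:2]),L,"wid",np.linalg.norm(w[:2]),W)
    y1=np.arctan2(-d[0],d[1]); y2=np.arctan2(w[1],w[0]); print("c",c.round(4),"yaw",np.degrees([y1,y2]).round(2)); return c,(y1*2+y2)/3
up=lambda q,o:np.array(o)+(np.array(q)+.5)/9-.5
bc,by=fit(onz("top",up([(70,180),(585,55),(660,390),(145,510)],(216,226)),.038),.118,.076)
cc,cy=fit(onz("top",up([(103,65),(557,128),(527,400),(70,342)],(360,236)),.006),.104,.062)
w=onz("top",up([(460,245),(600,245),(530,243)],(216,226)),.060)
v=w[0]-w[1];print("wing",w.round(4),np.linalg.norm(v),"ang rel box",np.degrees(np.arctan2(v[1],v[0])-by))
R=lambda a:np.array([[np.cos(a),-np.sin(a)],[np.sin(a),np.cos(a)]])
print("stud pred",bc[:2]+R(by)@[0,-.038])
# slot check
s=onz("top",up([(447,163),(520,170),(500,347),(435,340)],(360,236)),.006);print("slot",s.mean(0),"pred",cc[:2]+R(cy)@[0,-.038])
# side overlay check
def box(c,y,L,W,z):return np.array([[*(c[:2]+R(y)@[sx*W/2,sy*L/2]),z] for sx,sy in((1,1),(1,-1),(-1,-1),(-1,1))])
for n in("top","side"):
    p=np.load(n+"0.npz")["p"].copy()
    pp=cv2.resize(p,None,fx=4,fy=4,interpolation=cv2.INTER_CUBIC)
    for c,y,L,W,z in((bc,by,.118,.076,.038),(cc,cy,.104,.062,.006)):
        cv2.polylines(pp,[np.int32((proj(n,box(c,y,L,W,z))+.5)*4)],1,(0,255,0),1)
    if n=="side": cv2.imwrite("pics/ov.png",np.hstack([cv2.resize(pp[800:1020,900:1120],(400,400)),cv2.resize(pp[1140:1380,780:1020],(400,400))])[:,:,::-1])
```

```text
len 0.11736535644364515 0.118 wid 0.07555011378175505 0.076
c [0.4469 0.0767 0.038 ] yaw [12.28 11.89]
len 0.1051216121762606 0.104 wid 0.06319189501735195 0.062
c [ 0.4325 -0.2066  0.006 ] yaw [-8.63 -8.59]
wing [[0.4547 0.0549 0.06  ]
 [0.4541 0.0245 0.06  ]
 [0.4549 0.0397 0.06  ]] 0.030457295930544942 ang rel box 76.77023928378375
stud pred [0.45492408 0.03953447]
slot [ 0.42691807 -0.24342673  0.006     ] pred [ 0.42681344 -0.24420307]
```

View pics/ov.png

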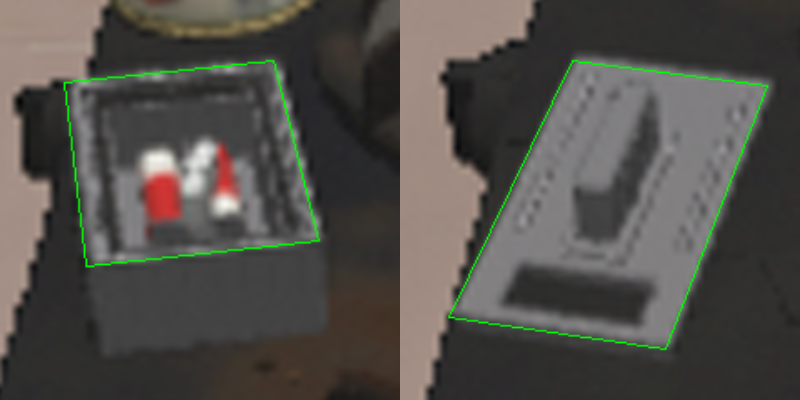

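The top-view estimates agree with the side view. The box is at (0.4469, 0.0767) with yaw 12.2°, and the cover is at (0.4325, -0.2066) with yaw -8.6°. The wing is at about 89° in the world, which is 77° relative to the box. First I'll spin the tool so it closes across the wing.

>>> step_arm([
  [[0, 0, 0], 9.44, 0],
  [[0, 0, 0], 9.44, 0],
  [[0, 0, 0], 9.44, 0],
  [[0, 0, 0], 9.44, 0],
  [[0, 0, 0], 9.44, 0],
  [[0, 0, 0], 9.44, 0],
  [[0, 0, 0], 9.44, 0],
  [[0, 0, 0], 9.44, 0],
])

```text
time: 1.1
tcp_pos: [0.1803, 0.6501, 0.2307]
tcp_rot: [0.715, 0.699, -0.0, 0.0]
ft_force: [0.1, -0.4, -0.0]
grip_width: 0.999
grip_force: 0.0
```

>>> step_arm([
  [[-0.0358, 0.0281, 0], 0, 0.3],
  [[-0.0358, 0.0281, 0], 0, 0.5],
  [[-0.0358, 0.0281, 0], 0, 0.6],
  [[-0.0358, 0.0281, 0], 0, 0.6],
  [[-0.0358, 0.0281, 0], 0, 0.6],
  [[-0.0358, 0.0281, 0], 0, 0.6],
  [[-0.0358, 0.0281, 0], 0, 0.6],
  [[-0.0358, 0.0281, 0], 0, 0.6],
  [[-0.0399, 0.0076, 0.015], 0, 0.6],
  [[-0.0399, 0.0076, 0.015], 0, 0.6],
  [[-0.0399, 0.0076, 0.015], 0, 0.6],
  [[-0.0399, 0.0076, 0.015], 0, 0.6],
  [[-0.0399, 0.0076, 0.015], 0, 0.6],
  [[-0.0399, 0.0076, 0.015], 0, 0.6],
  [[-0.0399, 0.0076, 0.015], 0, 0.6],
  [[-0.0399, 0.0076, 0.015], 0, 0.6],
  [[0, 0, 0], 0, 0.6],
  [[0, 0, 0], 0, 0.6],
])

```text
time: 3.35
tcp_pos: [0.4551, 0.0404, 0.1112]
tcp_rot: [0.713, 0.701, 0.0, -0.0]
ft_force: [-0.0, 0.4, -0.1]
grip_width: 0.4
grip_force: 0.0
```

Run:
```python
from h import *
s=sense();print(s["tcp_pos"],s["tcp_rot"],s["grip_width"])
p,d=read_camera("side");cv2.imwrite("pics/s1.png",cv2.resize(p[100:300,170:400],None,fx=3,fy=3,interpolation=cv2.INTER_CUBIC)[:,:,::-1])
```

```text
[0.45506634 0.04035191 0.1112486 ] [ 7.13360177e-01  7.00797540e-01  2.86404326e-05 -2.55424269e-04] 0.39970805778238905
```

View pics/s1.png

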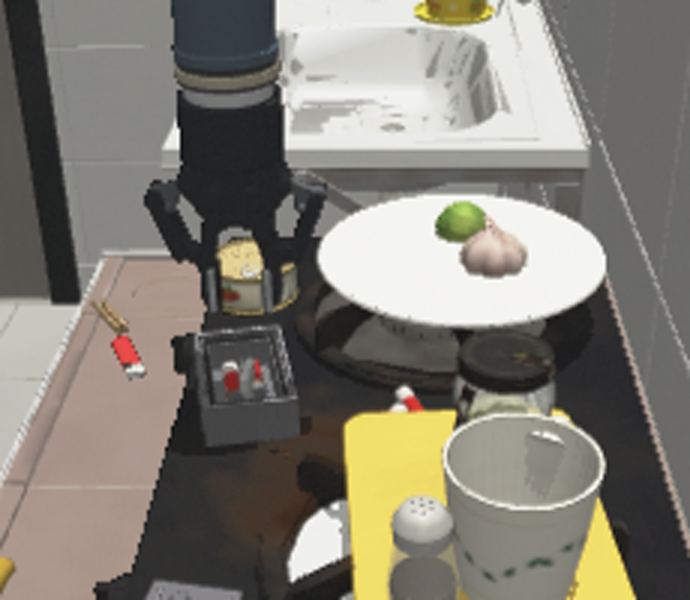

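The gripper is over the box at about (250,230) and clear of the pan on the right. I'll go down and grip the wing.

>>> step_arm([
  [[0, 0, 0.015], 0, 0.6],
  [[0, 0, 0.015], 0, 0.6],
  [[0, 0, 0.015], 0, 0.6],
  [[0, 0, 0.013], 0, 0.6],
  [[0, 0, 0.012], 0, 0.6],
  [[0, 0, 0], 0, 0.8],
  [[0, 0, 0], 0, 1],
  [[0, 0, 0], 0, 1],
  [[0, 0, 0], 0, 1],
  [[0, 0, 0], 0, 1],
])

```text
time: 4.65
tcp_pos: [0.4547, 0.0397, 0.0412]
tcp_rot: [0.713, 0.701, -0.0, -0.0]
ft_force: [-1.2, -1.0, -4.2]
grip_width: 0.078
grip_force: 58.3
```

>>> step_arm([
  [[0, 0, 0], 6, 1],
  [[0, 0, 0], 6, 1],
  [[0, 0, 0], 6, 1],
  [[0, 0, 0], 6, 1],
])

```text
time: 5.15
tcp_pos: [0.4548, 0.0396, 0.0412]
tcp_rot: [0.844, 0.536, -0.0, -0.0]
ft_force: [-1.5, -1.4, -6.0]
grip_width: 0.078
grip_force: 58.4
```

>>> step_arm([
  [[0, 0, 0], 7, 1],
  [[0, 0, 0], 7, 1],
  [[0, 0, 0], 7, 1],
  [[0, 0, 0], 7, 1],
  [[0, 0, 0], 7, 1],
  [[0, 0, 0], 7, 1],
  [[0, 0, 0], 7, 1],
  [[0, 0, 0], 3.7, 1],
  [[0, 0, 0], 0, 1],
  [[0, 0, 0], 0, 1],
])

```text
time: 6.4
tcp_pos: [0.455, 0.0394, 0.0412]
tcp_rot: [0.994, 0.107, -0.0, 0.0]
ft_force: [-1.4, -2.8, -5.6]
grip_width: 0.083
grip_force: 58.9
```

>>> step_arm([
  [[0, 0, 0], 0, 0.7],
  [[0, 0, 0], 0, 0.6],
  [[0, 0, 0], 0, 0.6],
  [[0, 0, -0.03], 0, 0.6],
  [[0, 0, -0.03], 0, 0.6],
  [[-0.0124, 0.0393, 0], 0, 0.6],
  [[-0.0124, 0.0393, 0], 0, 0.6],
  [[-0.0124, 0.0393, 0], 0, 0.6],
  [[-0.0124, 0.0393, 0], 0, 0.6],
  [[-0.0124, 0.0393, 0], 0, 0.6],
  [[-0.0124, 0.0393, 0], 0, 0.6],
  [[0, 0, 0], -8.64, 0.6],
  [[0, 0, 0], -8.64, 0.6],
  [[0, 0, 0], -8.64, 0.6],
  [[0, 0, 0], -8.64, 0.6],
  [[0, 0, 0], -8.64, 0.6],
  [[0, 0, 0], -8.64, 0.6],
  [[0, 0, 0], -8.64, 0.6],
  [[0, 0, 0], -8.64, 0.6],
  [[0, 0, 0], 0, 0.6],
])

```text
time: 8.9
tcp_pos: [0.4327, -0.2065, 0.1015]
tcp_rot: [0.759, 0.651, 0.0, 0.0]
ft_force: [0.7, -0.1, 0.1]
grip_width: 0.402
grip_force: 0.0
```

Run:
```python
from h import *
s=sense();x,y=s["tcp_rot"][:2];print(s["tcp_pos"],np.degrees(np.arctan2(y*y-x*x,2*x*y)),s["grip_width"])
p,d=read_camera("top");cv2.imwrite("pics/t2.png",cv2.resize(p[226:290,216:296],None,fx=9,fy=9,interpolation=cv2.INTER_CUBIC)[:,:,::-1])
```

```text
[ 0.43271688 -0.20651932  0.10151768] -8.724448560756079 0.40191189736752403
```

View pics/t2.png

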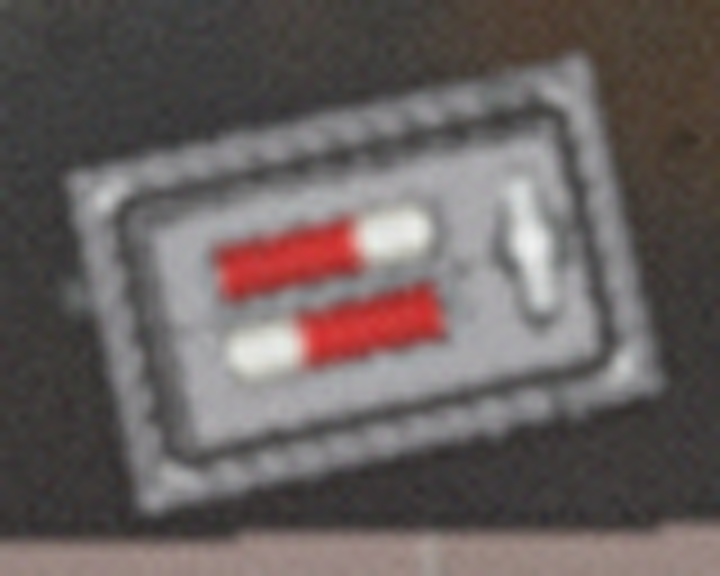

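The wing now runs from (517,185) to (543,310) in the crop, which is parallel to the box's short side, and the box hasn't moved. Next I'll grasp the rib.

>>> step_arm([
  [[0, 0, 0.02], 0, 0.6],
  [[0, 0, 0.02], 0, 0.6],
  [[0, 0, 0.02], 0, 0.6],
  [[0, 0, 0.016], 0, 0.6],
  [[0, 0, 0.011], 0, 0.6],
  [[0, 0, 0.0045], 0, 0.6],
  [[0, 0, 0], 0, 0.7],
  [[0, 0, 0], 0, 1],
  [[0, 0, 0], 0, 1],
  [[0, 0, 0], 0, 1],
  [[0, 0, 0], 0, 1],
])

```text
time: 10.32
tcp_pos: [0.433, -0.2067, 0.0103]
tcp_rot: [0.758, 0.652, 0.0, 0.0]
ft_force: [-1.0, -0.9, 6.5]
grip_width: 0.121
grip_force: 60.8
```

>>> step_arm([
  [[0, 0, -0.01], 0, 1],
  [[0, 0, -0.03], 0, 1],
  [[0, 0, -0.03], 0, 1],
  [[0, 0, -0.03], 0, 1],
  [[0.02, -0.002, 0], 0, 1],
  [[0.0353, -0.0036, 0], 0, 1],
  [[0.0353, -0.0036, 0], 0, 1],
  [[0.0353, -0.0036, 0], 0, 1],
  [[0.0353, -0.0036, 0], 0, 1],
  [[0.0353, -0.0036, 0], 0, 1],
  [[0.0353, -0.0036, 0], 0, 1],
  [[0.0353, -0.0036, 0], 0, 1],
  [[0.0152, -0.0014, 0], 0, 1],
  [[0, 0, 0], -5.2, 1],
  [[0, 0, 0], -5.2, 1],
  [[0, 0, 0], -5.2, 1],
  [[0, 0, 0], -5.2, 1],
  [[0, 0, 0], 0, 1],
  [[0, 0, 0], 0, 1],
])

```text
time: 12.7
tcp_pos: [0.4465, 0.0764, 0.1098]
tcp_rot: [0.629, 0.777, -0.0, 0.0]
ft_force: [0.2, 0.7, -1.8]
grip_width: 0.127
grip_force: 59.8
```

Run:
```python
from h import *
s=sense();x,y=s["tcp_rot"][:2];a=np.arctan2(y*y-x*x,2*x*y);t=s["tcp_pos"];print(t,np.degrees(a),s["grip_width"],s["ft_force"])
p,d=read_camera("side");pp=cv2.resize(p,None,fx=6,fy=6,interpolation=cv2.INTER_CUBIC)
R=np.array([[np.cos(a),-np.sin(a)],[np.sin(a),np.cos(a)]])
zt=t[2]-.0103+.006
loc=[(1,1),(1,-1),(-1,-1),(-1,1)]
q=[[*(t[:2]+R@[sx*.031,sy*.052]),zt] for sx,sy in loc]
sl=[[*(t[:2]+R@[sx*.020,-.038+sy*.008]),zt] for sx,sy in loc]
for k in(q,sl):cv2.polylines(pp,[np.int32((proj("side",k)+.5)*6)],1,(0,255,0),1)
u,v=(proj("side",[[*t[:2],zt]])[0]*6).astype(int)
cv2.imwrite("pics/s3.png",pp[v-300:v+300,u-300:u+300,::-1])
```

```text
[0.4464731  0.07636813 0.10982463] 12.058167083390549 0.12697038978866138 [ 0.24369836  0.68387715 -1.7706998 ]
```

View pics/s3.png

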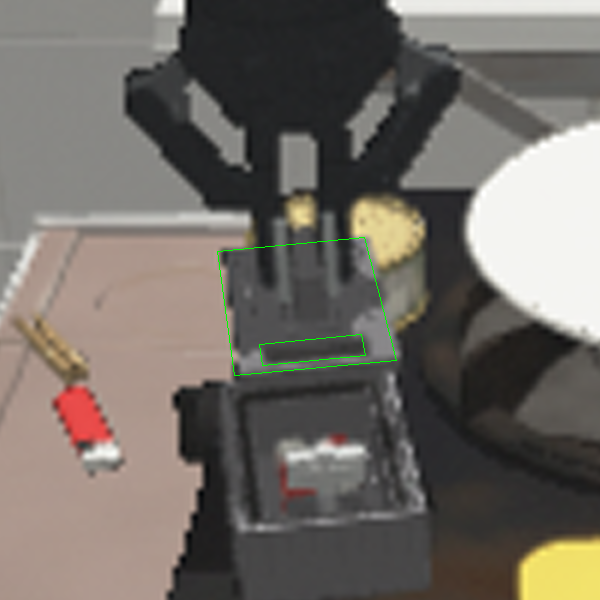

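The overlay matches the held cover and its slot, so it sits in the hand as expected. I'll lower it over the wing in stages.

>>> step_arm([
  [[0.0003, 0.0004, 0.015], 0, 1],
  [[0, 0, 0.015], 0, 1],
  [[0, 0, 0.009], 0, 1],
  [[0, 0, 0.006], 0, 1],
  [[0, 0, 0.006], 0, 1],
  [[0, 0, 0.005], 0, 1],
  [[0, 0, 0], 0, 1],
])

```text
time: 13.62
tcp_pos: [0.4467, 0.0773, 0.0535]
tcp_rot: [0.628, 0.778, -0.0, -0.0]
ft_force: [-0.3, -0.5, -1.0]
grip_width: 0.121
grip_force: 59.8
```

>>> step_arm([
  [[0, 0, 0.004], 0, 1],
  [[0, 0, 0.003], 0, 1],
  [[0, 0, 0.002], 0, 1],
  [[0, 0, 0], 0, 1],
])

```text
time: 14.12
tcp_pos: [0.4468, 0.0773, 0.0449]
tcp_rot: [0.628, 0.778, -0.0, -0.0]
ft_force: [-1.3, -0.2, 2.5]
grip_width: 0.126
grip_force: 60.4
```

>>> step_arm([
  [[0, 0, 0.001], 0, 1],
  [[0, 0, 0.001], 0, 1],
  [[0, 0, 0.0005], 0, 1],
  [[0, 0, 0], 0, 1],
  [[0, 0, 0], 0, 1],
])

```text
time: 14.75
tcp_pos: [0.4469, 0.0774, 0.0425]
tcp_rot: [0.628, 0.778, 0.0, -0.0]
ft_force: [-1.5, 0.0, 6.4]
grip_width: 0.121
grip_force: 60.8
```

Force is rising along the seal curve. I'll press on to the hard seat and look for the force jump.

>>> step_arm([
  [[0, 0, 0.0005], 0, 1],
  [[0, 0, 0], 0, 1],
  [[0, 0, 0], 0, 1],
])

```text
time: 15.12
tcp_pos: [0.4469, 0.0774, 0.0423]
tcp_rot: [0.628, 0.778, 0.0, -0.0]
ft_force: [-2.8, -0.0, 9.7]
grip_width: 0.122
grip_force: 61.4
```

>>> step_arm([
  [[0, 0, 0.0007], 0, 1],
  [[0, 0, 0], 0, 1],
  [[0, 0, 0], 0, 1],
])

```text
time: 15.5
tcp_pos: [0.4469, 0.0774, 0.0423]
tcp_rot: [0.628, 0.778, 0.0, -0.0]
ft_force: [-4.9, -1.1, 19.0]
grip_width: 0.125
grip_force: 62.6
```

The force climbed from 9.7 to 19 N with no further travel, and the height equals the predicted home height. I'll take one look to confirm.

Run:
```python
from h import *
s=sense();print(s["tcp_pos"],s["ft_force"],s["ft_torque"])
p,d=read_camera("side");cv2.imwrite("pics/s4.png",cv2.resize(p[195:260,215:290],None,fx=8,fy=8,interpolation=cv2.INTER_CUBIC)[:,:,::-1])
```

```text
[0.44685378 0.07738628 0.0422783 ] [-4.90591542 -1.0991611  19.03497672] [-0.2631574   1.12480549  0.01515078]
```

View pics/s4.png

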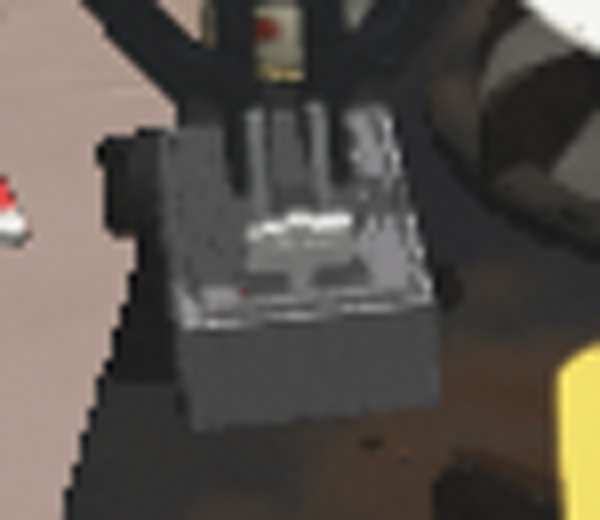

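The wing stands up through the slot at about (300,240), and the cover lies inside the rim, level with it. The arm is still pressing with about 19 N, so I'm handing the job in.

```bash
python3 -c "from station import *;print(job_done())"
```

```text
the job is handed in; nothing more can be done
None
```

The wing is turned in line with the rim marks, and the cover is fitted over it and fully home, level with the rim, with the gripper still pressing it down at about 19 N; the job is handed in.

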